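Set the milk pan on the deck stove and swing its handle in under the keeper

TASK

Stow the milk pan for sailing: take it off the upturned stool and set it gently on the free burner, down between the studs, with its handle pointing out over the front edge of the stove, and let go. Then take it by the handle and swing the handle inward, towards the other burner, until it lies under the yellow keeper bar with the pan still flat on its burner, and let go. Leave the pot and the tackle on the stool where they are.

Things in the scene. Friction and masses are not known exactly. Their poses are not given: they have to be found in the camera images.
- pan: The empty milk pan: straight round aluminium body 66 mm across, 70 mm high, open top, 3 mm wall, 0.28 kg, with one straight dark wooden handle. It starts upright on the stool. Origin: centre of its underside, z up; handle along its own -x, level, 14 mm wide, 12 mm high, its mid-height 55 mm above the underside, ending 150 mm from the pan's axis (wood from 45 mm out).
- pan_mid (a point): Centre of the pan's body, on its axis, half-way up (35 mm above the underside); same axes as the pan. The body can be taken across its 66 mm width from above, fingers either side of the handle.
- handle_grip (a point): Point in the middle of the pan's wooden handle, 125 mm from the pan's axis, at mid-height of the handle; same axes as the pan (handle runs along x).
- stove: Blue two-burner stove, fixed, 280 mm deep (its x), 460 mm wide (its y), blue top 75 mm high; origin under its centre on the table. Its front faces its own -x, towards the robot, with two black knobs. The free burner is at its +y end, 120 mm from the centre; the pot stands on the burner at its -y end. Plates 104 mm across, tops 85 mm up.
- burner (a point): Centre of the top of the free burner's plate; axes as the stove. Six round-topped upright steel studs (6 mm thick, 10 mm above the plate) stand in a circle 41 mm from it, leaving the pan about 5 mm play all round and letting it turn freely when it sits flat on the plate between them.
- front_mark (a point): Point where handle_grip is when the pan sits on the free burner with the handle straight out over the front: 125 mm from the burner's axis towards the stove's -x, 55 mm above the plate.
- home_mark (a point): Point where handle_grip is when the handle lies squarely under the keeper: 125 mm from the burner's axis, 55 mm above the plate; a swing of 60 degrees from front_mark, counter-clockwise seen from above. The handle outside 90 mm from the burner's axis stays open from above here.
- keeper (a point): Middle of the fixed yellow keeper's level arm (8 mm bar), 80 mm from the burner's axis, over the home line, underside 67 mm above the plate (6 mm over the handle). Upside-down L: its post stands 19 mm past the home line (the handle can go 8 mm past home before it); the open end, flared up to 87 mm above the plate, faces the front. So the handle cannot be lowered in from above, only swung in.
- pot: Lidded steel pot on the other burner, 128 mm across, 100 mm high over its lid knob, 0.9 kg, black handle 165 mm long from its axis pointing away to its -y. Origin: centre of its underside. Not to be moved.
- stool: Upturned low wooden stool, fixed: seat 340 by 340 mm, 35 mm thick, lying on the table, four square legs of 28 mm standing up at its corners (150 mm from the centre each way), tops 128 mm above the table. Origin under its centre.
- lantern: Grey aluminium lantern with a toggle switch, 62 mm across, 134 mm high, standing on the far part of the stool. Origin: centre of its underside. Bystander.
- bead_jar: Round amber glass bead jar, 62 mm across, 75 mm high, on the far part of the stool. Origin: centre of its underside. Bystander.
- spool_a: Empty white plastic spool, 60 mm across, 60 mm high, standing on the far part of the stool. Origin: centre of its underside. Bystander.
- spool_b: Empty orange plastic spool, 60 mm across, 60 mm high, standing near the stool's +y edge. Origin: centre of its underside. Bystander.
- jig: Lime green jig body, 90 mm long, 22 mm thick, lying near the stool's +y edge. Origin: centre of its underside. Bystander.
- scale_hook: Stainless steel scale hook, 115 mm long, 8 mm thick, lying flat near the -y edge of the stool. Origin: middle of its shank, underside. Bystander.
Mind the look-alikes: they are no part of the job. What is shaped like the pan but blue is not meant.

How it is judged:
By the outcome, as a careful person would: the job done as asked, in the order asked, and still so for the second after the job is handed in, with the robot touching nothing.
It also fails if it takes over 62 s, if anything falls off the work surface, if the arm or the gripper's body presses on something with over 40 N, if the wrist force passes 120 N, or if a joint passes its speed limit or range.

ROBOT

A 7-joint arm with a two-finger parallel gripper is mounted at the origin on the work surface. World frame = base frame: x ahead of the robot, y to its left, z up, the work surface at z = 0. Lengths are in mm, angles in rad, forces in N, time in s.
With the tool pointing down it reaches from about 400 to 875 mm from the base axis. Payload 4.4 kg.
Tool frame: the origin (TCP) lies at the very end of the fingers, on their centre line; the grasp point (between the pads) lies 19 mm behind it (ctrl.grip_point_offset is the distance from the TCP to the grasp point, in mm); z points along the fingers, y is the line along which they close (so a half turn about z gives the same grasp; the last joint's range is limited). The gripper opens to 85 mm and grips with 20 to 120 N. Pads are 22 mm wide; open, the fingers measure 114 mm over their backs; the gripper's body (76 mm by 85 mm) begins 54 mm behind the grasp point. The pads swing forward as they close: fully open they stand 13 mm farther back than shut.
Start: joints at [-1.259, 0.628, 0.038, 1.517, -0.027, 0.996, -0.02], TCP at [239.747, 604.185, 231.313] pointing down, gripper open.
Joint ranges: [-3.06, 3.06], [-0.37, 2.12], [-1.25, 1.32], [0.18, 2.47], [-1.1, 4.24], [0.23, 1.98], [-2.94, 2.94]. Speed limits (rad/s): [2.57, 2.57, 3.14, 3.14, 3.14, 3.14, 3.14].

INTERFACE

Orientations are given as [roll, pitch, yaw] about the fixed x, y, z axes, in that order (R = Rz(yaw) Ry(pitch) Rx(roll)).
In Python, from cell import ctrl gives the robot as it stands.
- The arm moves only by the tool jog_arm, never from a script. Its argument "increments" is one flat list of numbers, 7 for each row, row after row: the finger opening in cm, from 0 to 8.54, then the shift along the tool's x, y, z in cm, then the turn, a rotation vector about the tool's x, y, z in degrees. In form: [fingers, x, y, z, rx, ry, rz, fingers, x, y, z, rx, ry, rz, ...]. A call has 1 to 20 rows; each row is the pose to reach, as a shift and turn from the pose commanded when the call began, along the tool's axes at that moment; what a row does not reach only later rows make up. A row lasts 1/10 s, in which the tool goes at most 50 mm and 8.59 degrees, less where a joint would pass 70% of its speed; a pose out of reach is approached as far as the arm can. A call with a gripper value outside its range is refused whole. The fingers move at their own pace and stop on an object; the grip force is fixed at half the most. Time passes only in rows, so rows that repeat a pose let the fingers close. It gives the time, the measured TCP pose, the force, the opening and the grip force at its end, in the units of the state.
- ctrl.read_state(): the state, without advancing time (a new reading comes with each control period).
- ctrl.get_image(name): name is "scene" or "side" or "wrist"; returns the picture (420x560x3 uint8, red, green, blue); there is no depth.
- ctrl.camera_params(name): a dict with "fx", "fy", "cx", "cy" (pixels), "extrinsics" (4x4, takes a point from world to camera coordinates). Camera axes: x right, y down, z forward; pixel columns grow to the right and rows downward; lengths in mm; the calibration is good to about 2 mm. A picture is of the moment at which its call begins: read the wrist's pose just before it. camera_params takes no time and is no camera call; for the wrist camera it gives the pose at the moment of the call.
- ctrl.finish_job(): hands the job in; it is judged then, once.
The state is a dict: "clock": time; "qpos": joint angles; "qd": joint speeds; "tau": joint torques, N m; "eef_pos": TCP position; "tool_rot": TCP orientation; "force": force on the tool from outside, world axes, zero at the start; "torque": the same for the moment, N m; "width": finger opening in mm; "gripper_force": force on a finger pad.
Only numpy, scipy, OpenCV 4.12 (cv2) and the standard library are available. Lean on these libraries where they do the work, as an engineer would, in place of code of your own. Each camera call takes 0.05 s, during which the arm holds its last target. There are 200 camera calls.

## Working session

There is one attempt and no reset: what is moved stays moved. The work goes in short steps, Python scripts to look and compute and a tool call to move; the robot and the scene stay as the last step left them, time stands still between calls to the robot, and variables do not carry over. Pictures are saved under pics/ and viewed, at most 13 in all, crops included, and the job is handed in when it is done.

Besides the shell and the picture viewer there is one more tool, called after "Emit:" by a JSON object that holds its "api" and its "payload", one argument or row to a line. jog_arm: Moves the arm, as the interface text tells. Its arguments: {"type":"object","properties":{"increments":{"type":"array","items":{"type":"number"}}},"required":["increments"]}

```bash
mkdir -p pics; cat > h.py <<'E'
import numpy as np, cv2
from cell import ctrl
def snap(n,f):
    p=ctrl.camera_params(n); im=ctrl.get_image(n); cv2.imwrite(f,im[:,:,::-1]); return p,im
def ray(p,u,v,z):
    E=np.array(p["extrinsics"]); R=E[:3,:3]; c=-R.T@E[:3,3]
    d=R.T@np.array([(u-p["cx"])/p["fx"],(v-p["cy"])/p["fy"],1]); return c+d*(z-c[2])/d[2]
def proj(p,X):
    E=np.array(p["extrinsics"]); x=E[:3,:3]@np.array(X,float)+E[:3,3]
    return np.round([p["fx"]*x[0]/x[2]+p["cx"],p["fy"]*x[1]/x[2]+p["cy"]],1)
E
python3 - <<'E'
from h import *
a=[snap(n,f'/tmp/{n}.png')[1] for n in ("scene","side")]
for n,i in zip(("scene","side"),a): cv2.imwrite(f'pics/{n}1.png',cv2.resize(i,(800,600),interpolation=cv2.INTER_CUBIC)[:,:,::-1])
s=ctrl.read_state(); print({k:np.round(v,3) for k,v in s.items()}, ctrl.grip_point_offset)
E
```

```text
{'clock': np.float64(0.1), 'qpos': array([-1.259,  0.629,  0.038,  1.518, -0.027,  0.996, -0.02 ]), 'qd': array([ 0.001, -0.003, -0.   , -0.003, -0.   ,  0.001, -0.   ]), 'tau': array([ 3.0000e-03, -5.6452e+01,  1.2310e+00, -1.9397e+01,  1.1000e-02,
        6.0000e-03, -0.0000e+00]), 'eef_pos': array([239.515, 603.666, 230.504]), 'tool_rot': array([-3.14 ,  0.   ,  2.764]), 'force': array([-0.753,  0.255, -0.265]), 'torque': array([ 0.065, -0.042,  0.029]), 'gripper_force': np.float64(0.0), 'width': np.float64(85.244)} 18.700000000000003
```

View pics/scene1.png

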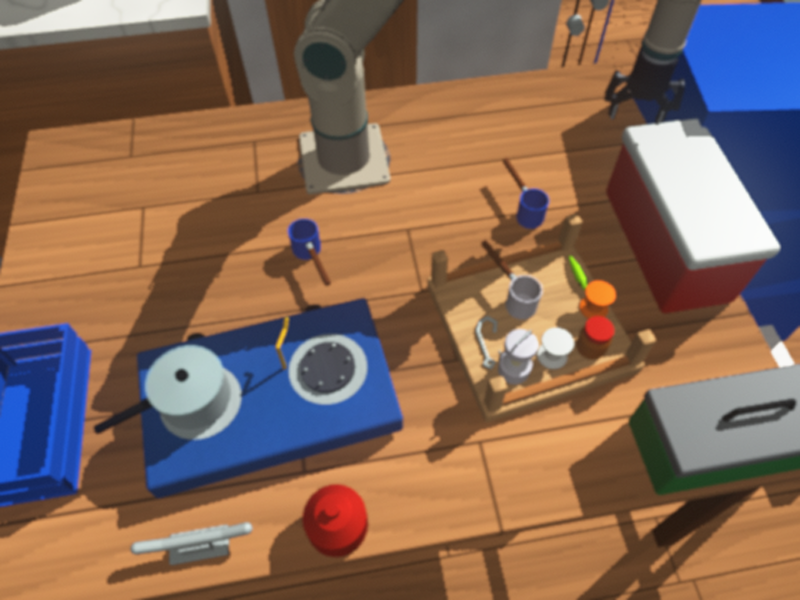

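View pics/side1.png

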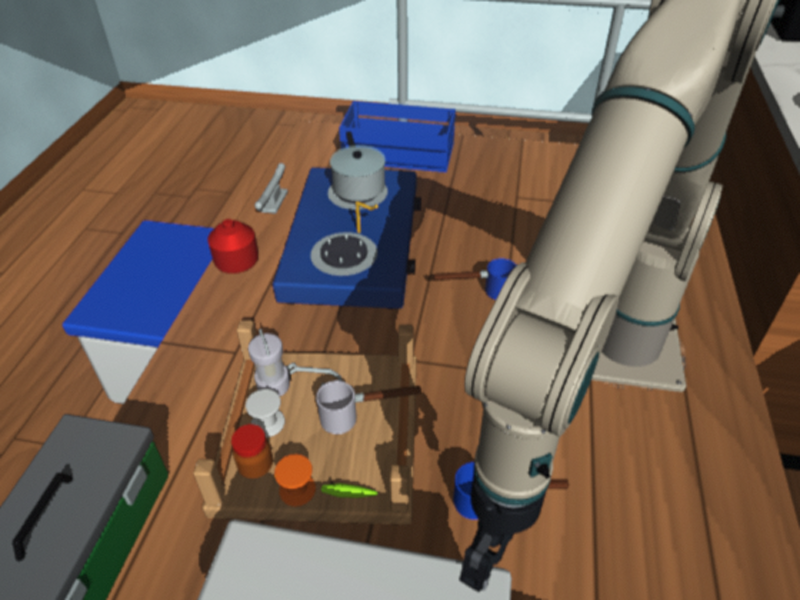

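The pan could be confused with three things: the aluminium pan on the stool at scene (525,297), the blue pan at (532,207), and the blue pan at (305,238). I choose the aluminium one on the stool. The free burner is at (328,369) and the keeper at (283,340). Next is one close crop.

```bash
python3 - <<'E'
from h import *
a=cv2.imread('/tmp/scene.png'); b=cv2.imread('/tmp/side.png')
c=lambda i,x,y:cv2.resize(i[y:y+75,x:x+100],(400,300),interpolation=cv2.INTER_CUBIC)
cv2.imwrite('pics/c1.png',np.vstack([np.hstack([c(a,320,160),c(a,185,210)]),np.hstack([c(b,210,240),c(b,190,140)])]))
E
```

```text
(no output)
```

View pics/c1.png

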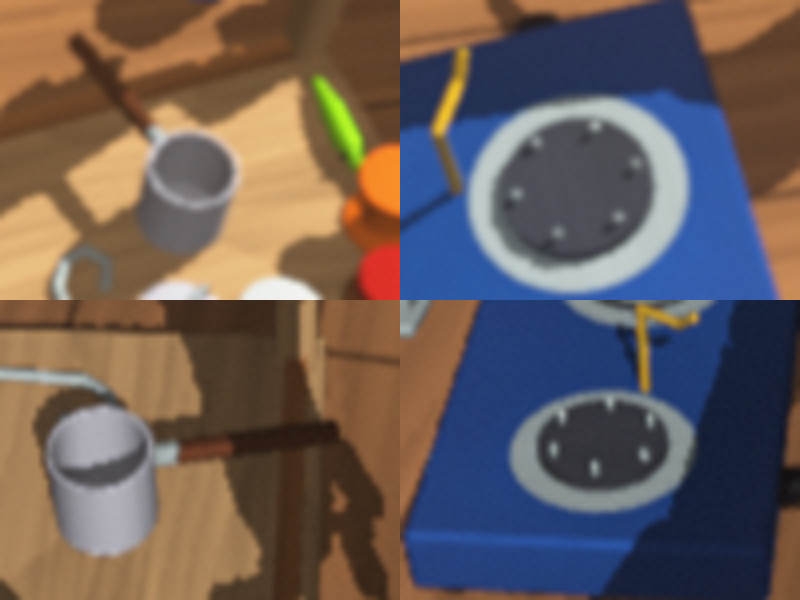

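The crop shows the aluminium pan with its rim centre at (194,171), and the handle tip at (78,42). The six studs ring the free burner around (576,180), and the keeper is at left with its flare towards the front.

```bash
cat > m1.py <<'E'
from h import *
S=ctrl.camera_params('scene'); D=ctrl.camera_params('side')
A=lambda x,y,ox,oy:(x/4+ox,y/4+oy)
pr=lambda *a:print(*[np.round(v,1) if not isinstance(v,str) else v for v in a])
pr('rim',ray(S,*A(194,171,320,160),105),ray(D,*A(101,147,210,240),105))
pr('tip',ray(S,*A(78,42,320,160),90),ray(D,*A(335,132,210,240),90))
ss=[(195,127),(235,163),(220,217),(157,233),(116,194),(135,143)]
ds=[(162,115),(210,103),(251,120),(245,155),(195,167),(153,150)]
for P,l,o in((S,ss,(185,210)),(D,ds,(190,140))):
    q=np.array([ray(P,*A(x,y,*o),94) for x,y in l]); c=q.mean(0); d=q-c
    pr('burner',c,np.hypot(d[:,0],d[:,1]),np.degrees(np.arctan2(d[:,1],d[:,0])))
c=[ray(S,x*.7,y*.7,75) for x,y in((138,352),(366,300),(402,425),(152,490))]
pr('stove',*c)
for i,j in((0,1),(3,2),(1,2),(0,3)):
    e=c[j]-c[i]; print(np.degrees(np.arctan2(e[1],e[0])).round(1),np.linalg.norm(e).round(0))
c=np.array([ray(S,x*.7,y*.7,128) for x,y in((440,255),(573,220),(645,337),(490,382))]); pr('legs',c,c.mean(0))
E
python3 m1.py
```

```text
rim [528.3 312.5 105. ] [522.4 311.4 105. ]
tip [390.2 263.   90. ] [385.2 262.   90. ]
burner [617.8 -97.2  94. ] [40.9 40.5 41.7 40.9 41.  40.5] [ 155.7   97.2   37.5  -24.3  -84.3 -142.4]
burner [612.2 -91.8  94. ] [41.9 40.  41.1 42.4 39.2 41.6] [ -25.6  -84.1 -143.5  154.5   95.7   37. ]
stove [ 518.  -455.3   75. ] [477.1  -5.   75. ] [754.1  21.4  75. ] [ 794.9 -418.8   75. ]
95.2 452.0
95.3 442.0
5.4 278.0
7.5 279.0
legs [[430.4 155.7 128. ]
 [389.9 449.  128. ]
 [683.7 493.3 128. ]
 [722.7 186.8 128. ]] [556.7 321.2 128. ]
```

```bash
cat >> h.py <<'E'
from scipy.spatial.transform import Rotation as Ro
def inc(pos,yaw):   # target TCP pos, yaw deg (tool down) -> tool shift cm, rotvec deg
    s=ctrl.read_state(); R=Ro.from_euler('xyz',s["tool_rot"])
    T=Ro.from_euler('xyz',[180,0,yaw],degrees=True)
    print('at',np.round(s["eef_pos"],1),np.round(np.degrees(s["tool_rot"]),1),'F',np.round(s["force"],1),'w',round(float(s["width"]),1),'t',round(float(s["clock"]),2),'j7',np.round(s["qpos"][6],2))
    print('inc',np.round(R.inv().apply(np.array(pos)-s["eef_pos"])/10,2),np.round((R.inv()*T).as_rotvec(degrees=True),1))
E
python3 - <<'E'
from h import *
inc((525,312,220),199.8)
D=ctrl.camera_params('side');print(ray(D,238,262,43))
E
```

```text
at [239.5 603.7 230.5] [-179.9    0.   158.4] F [-0.8  0.3 -0.3] w 85.2 t 0.1 j7 -0.02
inc [-37.29 -16.58   1.08] [ -0.1  -0.  -41.4]
[544.83993388 215.37527691  43.        ]
```

Emit:
{"api": "jog_arm", "payload": {
  "increments": [8.5,-3,-1.5,0,0,0,-4,8.5,-7,-3,0.1,0,0,-8,8.5,-11,-5,0.2,0,0,-12,8.5,-15,-6.7,0.3,0,0,-17,8.5,-19,-8.5,0.4,0,0,-21,8.5,-23,-10.2,0.5,0,0,-26,8.5,-27,-12,0.6,0,0,-30,8.5,-31,-13.8,0.8,0,0,-35,8.5,-34.5,-15.3,1,0,0,-38.5,8.5,-36.5,-16.2,1,0,0,-41,8.5,-37.3,-16.6,1,0,0,-41.4,8.5,-37.3,-16.6,1,0,0,-41.4,8.5,-37.3,-16.6,1,0,0,-41.4]
}}

```text
clock: 1.4
eef_pos: [523.8, 313.9, 221.2]
tool_rot: [3.14, -0.001, -2.796]
force: [-0.2, 0.1, -0.0]
width: 85.1
gripper_force: 0.0
```

```bash
python3 - <<'E'
from h import *
inc((525,312,220),199.8)
p,i=snap('wrist','/tmp/w.png')
cv2.imwrite('pics/w1.png',cv2.resize(i,(800,600),interpolation=cv2.INTER_CUBIC)[:,:,::-1])
print(proj(p,(525,312,105))/.7, proj(p,(386,262,90))/.7)
np.save('/tmp/w1.npy',np.array(p["extrinsics"]))
E
```

```text
at [523.8 313.9 221.2] [ 1.799e+02 -1.000e-01 -1.602e+02] F [-0.2  0.1 -0. ] w 85.1 t 1.4 j7 1.23
inc [-0.05 -0.22  0.12] [ 0.1 -0.1  0. ]
[393.         297.14285714] [393.14285714  -9.85714286]
```

View pics/w1.png

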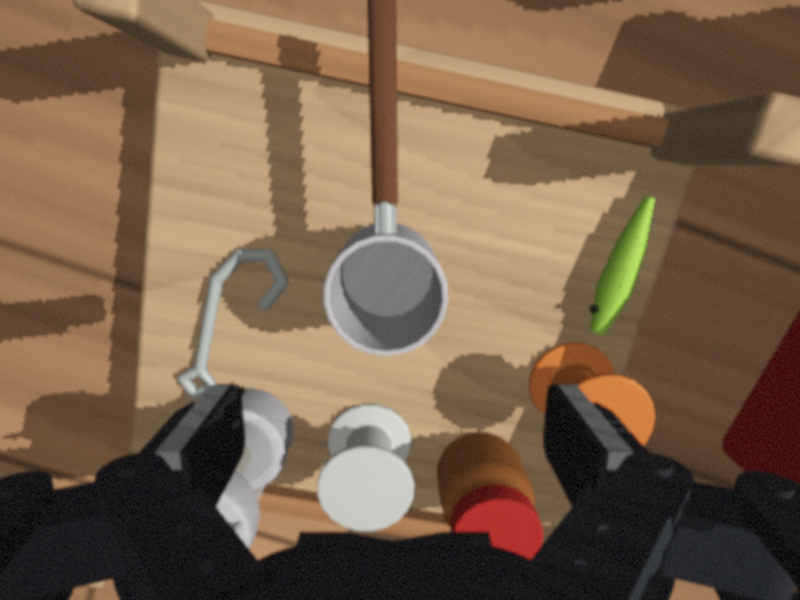

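The picture shows the pan rim centre at (386,294), with the handle straight up along columns 383–386. The hook tip is at (285,285), the jig is to the right, and the lantern is under the left finger's pixels.

```bash
python3 - <<'E'
from h import *
p=ctrl.camera_params('wrist'); S=ctrl.camera_params('scene')
r=ray(p,386*.7,294*.7,105); a=ray(p,385*.7,200*.7,90); b=ray(p,383*.7,5*.7,90)
print('rim',r,'dir',np.degrees(np.arctan2(*(a-b)[1::-1])),np.degrees(np.arctan2(*(r-b)[1::-1])))
print('hook',ray(p,285*.7,285*.7,43),'lantern',ray(S,521*.7,338*.7,165))
inc((r[0],r[1],54),199.8)
E
```

```text
rim [524.47711541 308.36900729 105.        ] dir 20.210325415955335 20.322541993168063
hook [556.16666646 249.04730308  43.        ] lantern [664.5039605 254.6120617 165.       ]
at [523.6 314.3 221.3] [ 179.9   -0.  -160.1] F [-0.6 -0.5  0. ] w 84.9 t 1.45 j7 1.23
inc [ 0.11 -0.61 16.73] [ 0.1 -0.   0.1]
```

Emit:
{"api": "jog_arm", "payload": {
  "increments": [8.5,0,-0.2,2,0,0,0,8.5,0.1,-0.5,5,0,0,0,8.5,0.1,-0.5,8,0,0,0,8.5,0.1,-0.5,10.5,0,0,0,8.5,0.1,-0.5,12.5,0,0,0,8.5,0.1,-0.5,14,0,0,0,8.5,0.1,-0.5,15.5,0,0,0,8.5,0.1,-0.5,16.5,0,0,0,8.5,0.1,-0.5,17.2,0,0,0,8.5,0.1,-0.5,17.2,0,0,0,6,0.1,-0.5,17.2,0,0,0,6,0.1,-0.5,17.2,0,0,0,6,0.1,-0.5,17.2,0,0,0,6,0.1,-0.5,17.2,0,0,0,6,0.1,-0.5,17.2,0,0,0]
}}

```text
clock: 2.95
eef_pos: [526.6, 307.9, 50.6]
tool_rot: [3.141, 0.002, -2.797]
force: [-1.1, -0.3, 6.4]
width: 65.6
gripper_force: 67.2
```

Emit:
{"api": "jog_arm", "payload": {
  "increments": [6,0,0,-1,0,0,0,6,0,0,-4,0,0,0,6,0,0,-7.5,0,0,0,6,0,0,-11,0,0,0,6,0,0,-14,0,0,0,6,0.1,-1,-16,0,0,0,6,0.4,-3.5,-17,0,0,1,6,0.9,-7,-17,0,0,2,6,1.4,-11,-17,0,0,3.5,6,2,-15,-17,0,0,5,6,2.5,-19,-17,0,0,6.5,6,3,-23,-17,0,0,8,6,3.5,-27,-17,0,0,9.5,6,4,-31,-17,0,0,11,6,4.5,-35,-17,0,0,12.5,6,4.9,-38.5,-17,0,0,13.5,6,5.1,-40.2,-17,0,0,14,6,5.2,-40.9,-17,0,0,14,6,5.2,-40.9,-17,0,0,14,6,5.2,-40.9,-17,0,0,14]
}}

```text
clock: 4.95
eef_pos: [615.0, -92.6, 219.2]
tool_rot: [3.14, -0.0, -3.038]
force: [0.7, 0.5, -2.6]
width: 66.2
gripper_force: 68.0
```

```bash
python3 - <<'E'
from h import *
inc((615,-94.5,99),186.1)
p,i=snap('wrist','/tmp/w.png')
cv2.imwrite('pics/w2.png',cv2.resize(i,(800,600),interpolation=cv2.INTER_CUBIC)[:,:,::-1])
E
```

```text
at [615.  -92.6 219.2] [ 179.9   -0.  -174.1] F [ 0.7  0.5 -2.6] w 66.2 t 4.95 j7 1.72
inc [ 1.000e-02 -2.100e-01  1.202e+01] [ 0.1 -0.  -0.2]
```

View pics/w2.png

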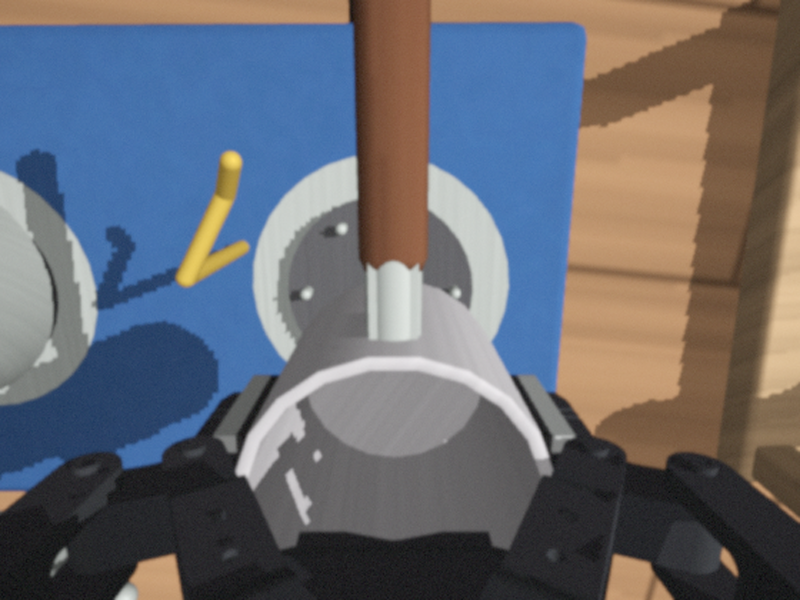

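The picture shows the pan held with its rim front at (393,357), rim sides at columns 237 and 550, and the handle up at columns 355–431. Below it is the burner plate with left edge (254,272), right edge (509,275) and top row 157. Studs are at (342,229), (307,293) and (457,293). The stove front edge is level at row 23.

```bash
python3 - <<'E'
from h import *
from scipy.optimize import least_squares
p=ctrl.camera_params('wrist'); k=.7
q=lambda u,v,z:ray(p,u*k,v*k,z)
E=np.array(p["extrinsics"]);print('cam',-E[:3,:3].T@E[:3,3])
st=np.array([q(342,229,95),q(307,293,95),q(457,293,95)])
th=np.radians([155.7+60,155.7+120,155.7+0])  # order guess below
print('studs',st.round(1))
f=lambda x:np.hypot(st[:,0]-x[0],st[:,1]-x[1])-41
print('burner studs',least_squares(f,[615,-94]).x)
pl=np.array([q(254,272,85),q(509,275,85),q(380,157,85),q(300,195,85),q(470,200,85)])
print('burner plate',least_squares(lambda x:np.hypot(pl[:,0]-x[0],pl[:,1]-x[1])-52,[615,-94]).x)
a,b=q(30,24,75),q(570,23,75); print('yaw',np.degrees(np.arctan2(*(b-a)[1::-1]))-90)
print('rim front',q(393,357,273.6),'sides',q(237,470,273.6),q(550,470,273.6))
h=[(355+431)/2,(366+424)/2]; A=q(393,20,258.6);B=q(394,255,258.6); print('handle',A,B,np.degrees(np.arctan2(*(B-A)[1::-1])))
E
```

```text
cam [ 549.32797417 -100.93431219  361.64091903]
studs [[ 584.4 -124.4   95. ]
 [ 620.8 -140.6   95. ]
 [ 612.4  -59.6   95. ]]
burner studs [ 617.40675038 -100.06151847]
burner plate [ 598.63508646 -101.80857909]
yaw 6.023138479682345
rim front [583.53738913 -97.44993182 273.6       ] sides [ 610.53145022 -125.75663823  273.6       ] [604.13821887 -64.01144508 273.6       ]
handle [ 523.99012902 -103.62184648  258.6       ] [567.07710654 -98.95629076 258.6       ] 6.180038360926459
```

Emit:
{"api": "jog_arm", "payload": {
  "increments": [6,0,-0.2,1,0,0,0,6,0,-0.5,3,0,0,0,6,0,-0.5,5,0,0,0,6,0,-0.5,7,0,0,0,6,0,-0.5,8.5,0,0,0,6,0,-0.5,9.3,0,0,0,6,0,-0.5,9.3,0,0,0,6,0,-0.5,9.3,0,0,0]
}}

```text
clock: 5.8
eef_pos: [616.1, -99.9, 126.6]
tool_rot: [-3.142, 0.001, -3.041]
force: [-0.4, -0.5, -3.2]
width: 66.0
gripper_force: 68.0
```

```bash
python3 - <<'E'
from h import *
inc((617,-98,99),186.1)
p,i=snap('wrist','/tmp/w.png'); P,j=snap('side','/tmp/s.png'); Q,l=snap('scene','/tmp/sc.png')
r=lambda i,w,h:cv2.resize(i,(w,h),interpolation=cv2.INTER_CUBIC)
o=np.zeros((600,800,3),np.uint8); o[:300,:400]=r(i,400,300); o[300:,:400]=r(i[100:310,140:420],400,300)
o[:300,400:]=r(j[130:220,180:300],400,300); o[300:,400:]=r(l[195:300,180:320],400,300)
cv2.imwrite('pics/w3.png',o[:,:,::-1])
E
```

```text
at [616.1 -99.9 126.6] [-180.     0.  -174.2] F [-0.4 -0.5 -3.2] w 66.0 t 5.8 j7 1.72
inc [-0.1   0.18  2.76] [-0.   0.  -0.3]
```

View pics/w3.png

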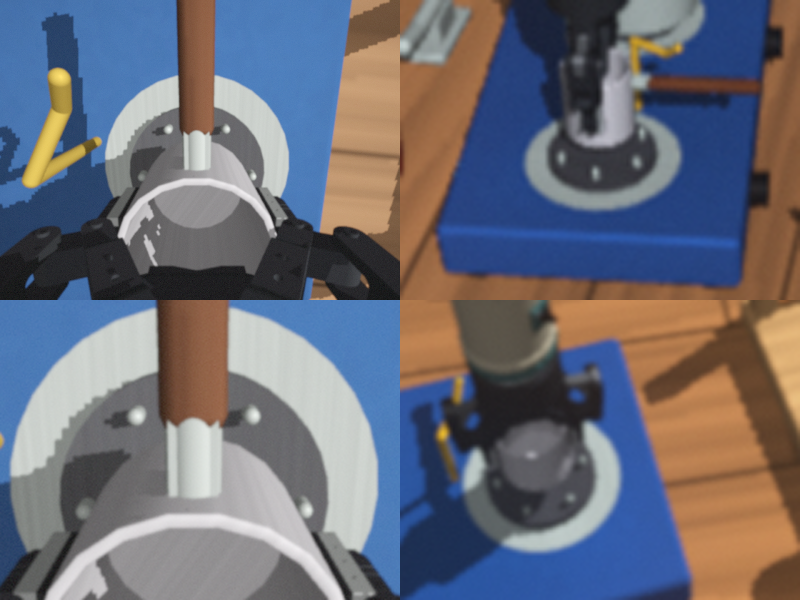

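The wrist view shows the studs symmetric about the handle: front pair at crop (137,414) and (252,413), side pair at (84,508) and (306,508), handle middle about 194. The pan is centred laterally; next is fore-aft.

```bash
python3 - <<'E'
from h import *
from scipy.optimize import least_squares
p=ctrl.camera_params('wrist')
C=lambda x,y:(140+x*.7,100+(y-300)*.7)
st=np.array([ray(p,*C(*t),95) for t in((137,414),(252,413),(84,508),(306,508))])
print(st.round(1),least_squares(lambda x:np.hypot(st[:,0]-x[0],st[:,1]-x[1])-41,[615,-94]).x)
a=(st[1]-st[0])+(st[3]-st[2]); print('yaw',np.degrees(np.arctan2(a[1],a[0]))-90)
rf=ray(p,*C(193,514),126.6-15.6+70); print('pan front',rf, rf+33*np.array([.994,.106,0]))
P=ctrl.camera_params('side')
S=lambda x,y:(180+(x-400)*.3,130+y*.3)
sd=np.array([ray(P,*S(*t),95) for t in((560,157),(596,172),(637,162))])
print('side studs',sd.round(1),least_squares(lambda x:np.hypot(sd[:,0]-x[0],sd[:,1]-x[1])-41,[615,-94]).x)
E
```

```text
[[ 583.5 -125.    95. ]
 [ 579.1  -85.2   95. ]
 [ 620.3 -142.    95. ]
 [ 612.1  -60.9   95. ]] [ 616.89582202 -101.32782019]
yaw 5.938940120995895
pan front [ 584.97155743 -105.02606754  181.        ] [ 617.77355743 -101.52806754  181.        ]
side studs [[646.4 -67.3  95. ]
 [608.  -52.3  95. ]
 [574.2 -72.9  95. ]] [612.02675481 -91.83909995]
```

Emit:
{"api": "jog_arm", "payload": {
  "increments": [6,0.1,0,0.5,0,0,0,6,0.1,0,1,0,0,0,6,0.1,0,1.4,0,0,0,6,0.1,0,1.8,0,0,0,6,0.1,0,2.1,0,0,0,6,0.1,0,2.3,0,0,0,6,0.1,0,2.4,0,0,0,6,0.1,0,2.5,0,0,0,6,0.1,0,2.5,0,0,0]
}}

```text
clock: 6.85
eef_pos: [614.7, -100.3, 101.3]
tool_rot: [3.142, -0.0, -3.041]
force: [1.0, 0.4, -2.3]
width: 66.1
gripper_force: 68.0
```

Emit:
{"api": "jog_arm", "payload": {
  "increments": [6,0,0,0.05,0,0,0,6,0,0,0.1,0,0,0,6,0,0,0.15,0,0,0,6,0,0,0.15,0,0,0]
}}

```text
clock: 7.25
eef_pos: [614.9, -100.4, 100.6]
tool_rot: [-3.141, 0.0, -3.041]
force: [-1.6, 0.1, 5.2]
width: 65.7
gripper_force: 68.6
```

Contact is at the predicted height, so I release and rise.

Emit:
{"api": "jog_arm", "payload": {
  "increments": [6.8,0,0,0,0,0,0,7.2,0,0,0,0,0,0,7.8,0,0,0,0,0,0,7.8,0,0,0,0,0,0,7.8,0,0,0,0,0,0,7.8,0,0,-1,0,0,0,7.8,0,0,-3,0,0,0,7.8,0,0,-6,0,0,0,7.8,0,0,-9,0,0,0,7.8,0,0,-12,0,0,0,7.8,0,0,-13,0,0,0,7.8,0,0,-13,0,0,0]
}}

```text
clock: 8.45
eef_pos: [615.8, -100.5, 231.8]
tool_rot: [-3.141, 0.004, -3.041]
force: [0.4, -0.2, 0.3]
width: 78.2
gripper_force: 0.0
```

```bash
python3 - <<'E'
from h import *
B=np.array([616.9,-101.3,0]); 
inc((492.5,-114.4,190),186)
p,i=snap('wrist','/tmp/w.png'); P,j=snap('side','/tmp/s.png')
o=np.zeros((600,800,3),np.uint8); r=lambda i,w,h:cv2.resize(i,(w,h),interpolation=cv2.INTER_CUBIC)
o[:,:400]=r(i[0:420,140:420],400,600); o[:300,400:]=r(j[130:220,180:300],400,300)
cv2.imwrite('pics/w4.png',o[:,:,::-1])
E
```

```text
at [ 615.8 -100.5  231.8] [-179.9    0.2 -174.2] F [ 0.4 -0.2  0.3] w 78.2 t 8.45 j7 1.73
inc [12.42 -0.15  4.14] [-0.1  0.2 -0.2]
```

View pics/w4.png

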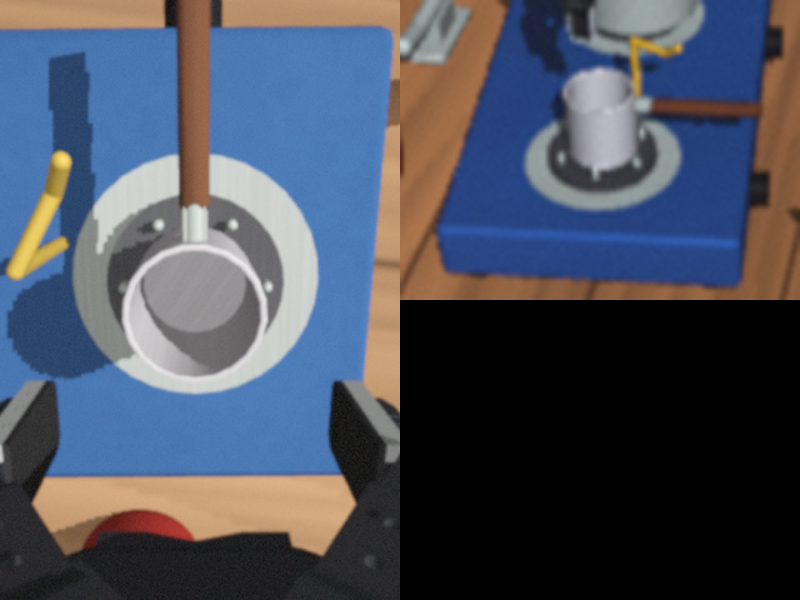

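The pan stands upright inside the stud ring, rim centre at (195,311), with the handle straight up at column 194–195 over the stove front. The keeper lies to the left, clear.

```bash
python3 - <<'E'
from h import *
p=ctrl.camera_params('wrist'); C=lambda x,y:(140+x*.7,y*.7)
r=ray(p,*C(195,311),155); a=ray(p,*C(195,190),140); b=ray(p,*C(194.5,5),140)
print(r,a,b,np.degrees(np.arctan2(*(a-b)[1::-1])))
print('plate',ray(p,*C(195.5,273),85))
u=(b-r);u[2]=0;u/=np.linalg.norm(u); g=r+125*u; print('grip',g); g[2]=220; inc(g,186)
k=[ray(p,*C(x,y),z).round(1) for x,y,z in((62,160,172),(52,200,152+4),(15,272,156))]; print('keeper',k)
E
```

```text
[ 610.44997767 -101.68929846  155.        ] [ 558.88041176 -106.88346296  140.        ] [ 485.73224745 -114.49108245  140.        ] 5.937579138605606
plate [ 607.80138555 -101.55134348   85.        ]
grip [ 486.10333265 -114.45299202  155.        ]
at [ 614.  -100.3  228.9] [ 1.800e+02 -1.000e-01 -1.742e+02] F [ 0.1 -0.2 -0. ] w 77.9 t 8.55 j7 1.73
inc [12.87 -0.13  0.91] [ 0.  -0.1 -0.2]
keeper [array([ 551.4, -158.3,  172. ]), array([ 568.2, -166. ,  156. ]), array([ 600.5, -181.1,  156. ])]
```

Emit:
{"api": "jog_arm", "payload": {
  "increments": [5,2,0,0,0,0,0,5,5,-0.1,0,0,0,0,5,8.5,-0.1,0,0,0,0,5,11.5,-0.1,0,0,0,0,5,12.3,-0.1,0.5,0,0,0,5,12.3,-0.1,2,0,0,0,5,12.3,-0.1,4,0,0,0,5,12.3,-0.1,6,0,0,0,5,12.3,-0.1,8,0,0,0,5,12.3,-0.1,9.5,0,0,0,5,12.3,-0.1,10.5,0,0,0,5,12.3,-0.1,10.8,0,0,0,5,12.3,-0.1,10.8,0,0,0]
}}

```text
clock: 9.85
eef_pos: [492.3, -113.5, 121.2]
tool_rot: [3.141, -0.001, -3.041]
force: [0.5, -0.2, -0.3]
width: 49.8
gripper_force: 0.0
```

```bash
python3 - <<'E'
from h import *
inc((492.6,-114.3,122),186)
p,i=snap('wrist','/tmp/w.png')
cv2.imwrite('pics/w5.png',i[:,:,::-1])
E
```

```text
at [ 492.3 -113.5  121.2] [ 1.800e+02 -1.000e-01 -1.742e+02] F [ 0.5 -0.2 -0.3] w 49.8 t 9.85 j7 1.76
inc [-0.02 -0.08 -0.08] [ 0.  -0.1 -0.2]
```

View pics/w5.png

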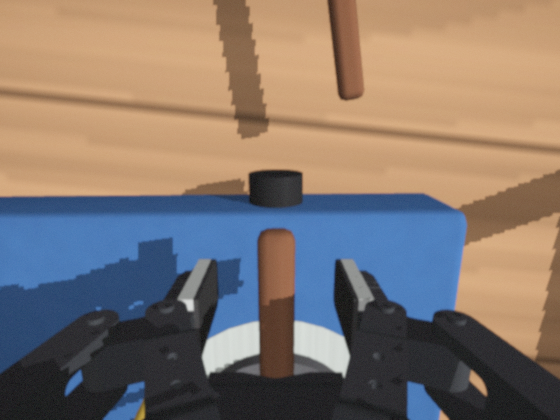

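The handle end is at (277,235), midway between the fingers at columns 215 and 335. Closing.

Emit:
{"api": "jog_arm", "payload": {
  "increments": [3,0,0,0,0,0,0,2,0,0,0,0,0,0,1,0,0,0,0,0,0,1,0,0,0,0,0,0,1,0,0,0,0,0,0,1,0,0,0,0,0,0]
}}

```text
clock: 10.5
eef_pos: [492.5, -113.6, 122.0]
tool_rot: [-3.142, 0.0, -3.041]
force: [-0.7, 1.2, 2.5]
width: 12.9
gripper_force: 60.8
```

```bash
python3 - <<'E'
from h import *
s=ctrl.read_state(); R=Ro.from_euler('xyz',s["tool_rot"]); B=np.array([616.9,-101.2,0])
print(np.round(s["eef_pos"],1),s["force"],s["width"])
d=s["eef_pos"]-B; d[2]=0; print(np.hypot(*d[:2]),np.degrees(np.arctan2(d[1],d[0])))
for a in range(4,65,4):
    w=Ro.from_euler('z',a,degrees=True).apply(d)-d
    print(a,np.round(R.inv().apply(w)/10,2))
E
```

```text
[ 492.5 -113.6  122. ] [-0.74383622  1.16366799  2.49426314] 12.94966278750928
125.00133169492898 -174.30539073319747
4 [-0.03 -0.87  0.  ]
8 [-0.12 -1.74  0.  ]
12 [-0.27 -2.6   0.  ]
16 [-0.48 -3.45  0.  ]
20 [-0.75 -4.28  0.  ]
24 [-1.08 -5.09  0.  ]
28 [-1.46 -5.87  0.  ]
32 [-1.89 -6.63  0.  ]
36 [-2.38 -7.35  0.  ]
40 [-2.92 -8.04  0.  ]
44 [-3.5  -8.69  0.  ]
48 [-4.13 -9.29  0.  ]
52 [-4.79 -9.86  0.  ]
56 [ -5.5  -10.37   0.  ]
60 [ -6.24 -10.83   0.  ]
64 [ -7.01 -11.24   0.  ]
```

Emit:
{"api": "jog_arm", "payload": {
  "increments": [1,0,-0.4,0,0,0,-2,1,0,-0.9,0,0,0,-4,1,-0.1,-1.3,0,0,0,-6,1,-0.1,-1.7,0,0,0,-8,1,-0.2,-2.2,0,0,0,-10,1,-0.3,-2.6,0,0,0,-12,1,-0.4,-3.0,0,0,0,-14,1,-0.5,-3.5,0,0,0,-16,1,-0.6,-3.9,0,0,0,-18,1,-0.7,-4.3,0,0,0,-20,1,-0.9,-4.7,0,0,0,-22,1,-1.1,-5.1,0,0,0,-24,1,-1.3,-5.5,0,0,0,-26,1,-1.5,-5.9,0,0,0,-28,1,-1.5,-5.9,0,0,0,-28]
}}

```text
clock: 12.0
eef_pos: [512.9, -170.7, 121.7]
tool_rot: [3.141, -0.0, -2.552]
force: [-2.4, 1.8, 3.5]
width: 12.5
gripper_force: 61.1
```

```bash
python3 - <<'E'
from h import *
s=ctrl.read_state(); R=Ro.from_euler('xyz',s["tool_rot"]); B=np.array([616.9,-101.2,0])
d=s["eef_pos"]-B; d[2]=0; a0=np.degrees(np.arctan2(d[1],d[0]))%360; print(np.hypot(*d[:2]),a0,'yaw',np.degrees(s["tool_rot"])[2],'torque',s["torque"])
for a in range(4,36,2):
    w=Ro.from_euler('z',a,degrees=True).apply(d)-d
    print(a,np.round(R.inv().apply(w)/10,2))
p,i=snap('side','/tmp/s.png'); P,j=snap('scene','/tmp/sc.png')
r=lambda i:cv2.resize(i,(400,300),interpolation=cv2.INTER_CUBIC)
cv2.imwrite('pics/s6.png',np.hstack([r(i[130:220,180:300]),r(j[195:300,160:300])])[:,:,::-1])
E
```

```text
125.09638464042285 213.76261586337023 yaw -146.23374750045974 torque [0.49002661 0.22127136 0.25234696]
4 [-0.03 -0.87 -0.  ]
6 [-0.07 -1.31 -0.  ]
8 [-0.12 -1.74 -0.  ]
10 [-0.19 -2.17 -0.  ]
12 [-0.27 -2.6  -0.  ]
14 [-0.37 -3.03 -0.  ]
16 [-0.48 -3.45 -0.  ]
18 [-0.61 -3.87 -0.  ]
20 [-0.75 -4.28 -0.  ]
22 [-0.91 -4.69 -0.01]
24 [-1.08 -5.09 -0.01]
26 [-1.27 -5.48 -0.01]
28 [-1.46 -5.87 -0.01]
30 [-1.68 -6.25 -0.01]
32 [-1.9  -6.63 -0.01]
34 [-2.14 -7.   -0.01]
```

View pics/s6.png

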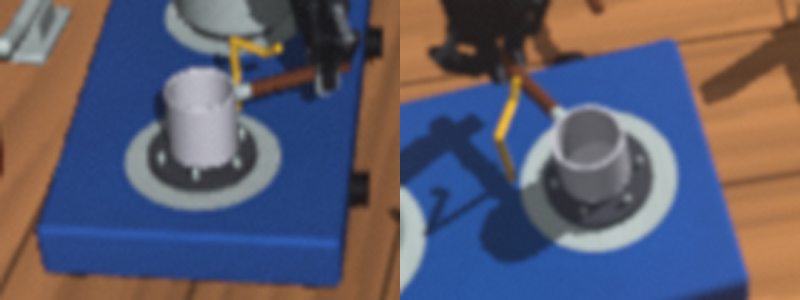

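Pan is flat between the studs with the handle partway round and forces low. Continuing the swing to under the keeper.

Emit:
{"api": "jog_arm", "payload": {
  "increments": [1,0,-0.4,0,0,0,-2,1,0,-0.9,0,0,0,-4,1,-0.1,-1.3,0,0,0,-6,1,-0.1,-1.7,0,0,0,-8,1,-0.2,-2.2,0,0,0,-10,1,-0.3,-2.6,0,0,0,-12,1,-0.4,-3.0,0,0,0,-14,1,-0.5,-3.5,0,0,0,-16,1,-0.6,-3.9,0,0,0,-18,1,-0.7,-4.3,0,0,0,-20,1,-0.9,-4.7,0,0,0,-22,1,-1.1,-5.1,0,0,0,-24,1,-1.1,-5.1,0,0,0,-24]
}}

```text
clock: 13.4
eef_pos: [550.9, -207.6, 121.7]
tool_rot: [-3.142, -0.0, -2.134]
force: [-2.9, 0.1, 3.1]
width: 12.9
gripper_force: 61.1
```

Emit:
{"api": "jog_arm", "payload": {
  "increments": [1,0,-0.4,0,0,0,-2,1,0,-0.9,0,0,0,-4,1,-0.1,-1.3,0,0,0,-6,1,-0.1,-1.7,0,0,0,-8,1,-0.1,-1.7,0,0,0,-8,1,-0.1,-1.7,0,0,0,-8]
}}

```text
clock: 14.0
eef_pos: [565.8, -215.5, 121.8]
tool_rot: [-3.141, 0.0, -1.995]
force: [-1.7, -0.3, 2.7]
width: 12.5
gripper_force: 61.0
```

```bash
python3 - <<'E'
from h import *
s=ctrl.read_state(); print(s["torque"],np.degrees(s["tool_rot"])[2])
p,i=snap('side','/tmp/s.png'); P,j=snap('scene','/tmp/sc.png'); w=snap('wrist','/tmp/w.png')[1]
r=lambda i:cv2.resize(i,(400,300),interpolation=cv2.INTER_CUBIC)
o=np.vstack([np.hstack([r(i[130:205,200:300]),r(j[195:285,170:290])]),np.hstack([r(w),r(w[210:,140:420])])])
cv2.imwrite('pics/s7.png',o[:,:,::-1])
E
```

```text
[0.17682252 0.28847375 0.1409652 ] -114.30813658140471
```

View pics/s7.png

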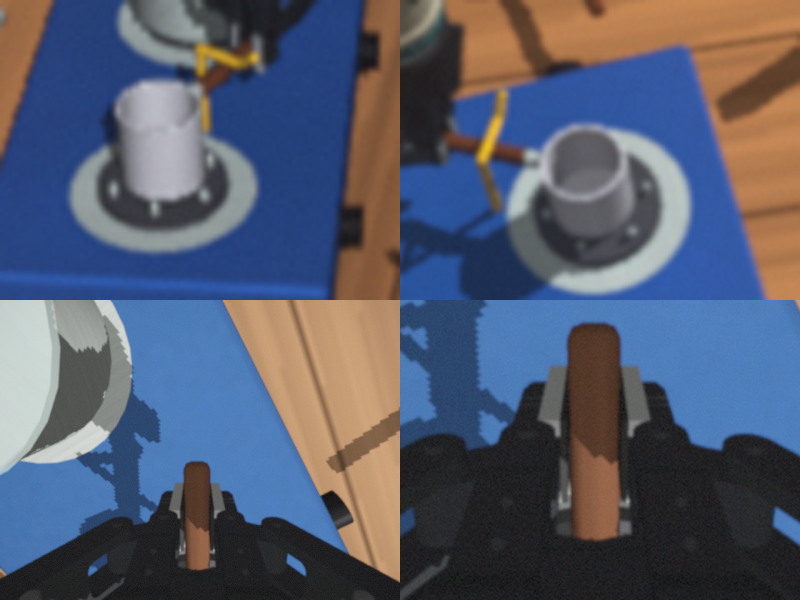

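The handle lies under the yellow arm with the pan flat in the studs, and the forces are small. Releasing and retreating upward.

Emit:
{"api": "jog_arm", "payload": {
  "increments": [1.6,0,0,0,0,0,0,2.4,0,0,0,0,0,0,3.5,0,0,0,0,0,0,3.5,0,0,0,0,0,0,3.5,0,0,0,0,0,0,3.5,0,0,-0.5,0,0,0,3.5,0,0,-2,0,0,0,3.5,0,0,-5,0,0,0,3.5,0,0,-8,0,0,0,3.5,0,0,-11,0,0,0,3.5,0,0,-14,0,0,0,3.5,0,0,-15,0,0,0,3.5,0,0,-15,0,0,0]
}}

```text
clock: 15.45
eef_pos: [566.7, -215.5, 274.2]
tool_rot: [-3.137, 0.0, -1.994]
force: [0.0, 0.1, 0.0]
width: 34.9
gripper_force: 0.0
```

```bash
python3 - <<'E'
from h import *
s=ctrl.read_state(); print(s["force"],s["width"])
p,i=snap('side','/tmp/s.png'); P,j=snap('scene','/tmp/sc.png'); w=snap('wrist','/tmp/w.png')[1]
r=lambda i:cv2.resize(i,(400,300),interpolation=cv2.INTER_CUBIC)
o=np.vstack([np.hstack([r(i[130:205,200:300]),r(j[195:285,170:290])]),np.hstack([r(w),r(j[150:300,290:490])])])
cv2.imwrite('pics/s8.png',o[:,:,::-1])
E
```

```text
[0.01182253 0.07050285 0.00504985] 34.922859022875556
```

View pics/s8.png

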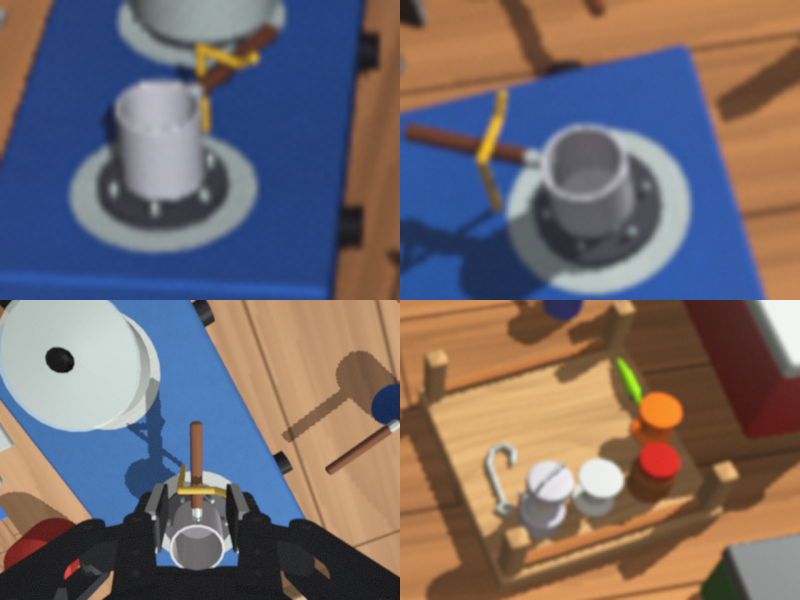

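The handle crosses under the yellow bar, the pan sits flat inside the studs, the tackle and pot are undisturbed, and the gripper is clear. Handing in.

```bash
python3 -c "from cell import ctrl; print(ctrl.finish_job())"
```

```text
the job is handed in; nothing more can be done
None
```

The milk pan is flat on the free burner between the studs, its handle under the yellow keeper bar and let go; the pot and the tackle look undisturbed in the last pictures, and I handed the job in about 15.5 s into the 62 s limit (no verdict came back).

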